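Cam-lock a drive sled into its dock

TASK

Slide the drive sled along its dock up to the end stop, so that the head of its stud goes into the open mouth of the blue cam lock. Then turn the cam lock clockwise until it has drawn the stud and sled firmly tight against the stop, feeling for the resistance: do not leave it slack and do not overtighten it. Let go and leave it locked; leave the loose tools alone.

Things in the scene. Friction and masses are not known exactly. Their poses are not given: they have to be found in the camera images.
- dock: fixed aluminium base plate, 295 x 122 x 10 mm, with two dark guide rails (tops 26 mm above the table) between which the sled slides with 1 mm play a side. Origin on the table right under the cam lock's axis; x is the direction in which the sled slides home, z is up
- stop_place (a point): fixed point of the dock, 57 mm short of the cam's axis, 31 mm above the table. A grey end stop with two rubber tips (they give 1 mm per 20 N), one each side of the stud, stands here. How far its tips reach differs by 2.5 mm either way each time and is not reported, so where the sled meets it, and the cam angle at which it comes tight, must be felt
- cam_lock: steel cam drum, 68 mm in diameter, up to 55 mm above the table, turning on a vertical axis; on it a blue grip bar 50 mm long, 12 mm thick, from 55 to 94 mm above the table. Origin on the axis at table height. The bar lies along its own x; the slot's mouth opens toward its own -x, under the white dot. It starts open: own x within 0.1 rad of the dock's x
- knob_grip (a point): point on the cam's axis, 84 mm above the table, where to grip the bar. Clockwise from above, the slot catches the stud's head after about 0.4 rad and draws it 5 mm per rad; slack to at least 0.7 rad, tight at 1.1 to 2.2 (regrasp if need be: it stays where left). Rightly tight: the torque has risen by about 0.2 N m above that felt while slack; overtightened: 0.3 and more
- sled: loose grey sled, 120 mm long (x), 88 mm wide, about 0.5 kg, with a small drive on it; it starts between the dock's rails, drawn back 35 to 60 mm from the stop. Origin at the centre of its underside, 10 mm above the table; x toward the stud, along the dock's x. Its front face (x = +60 mm) meets the rubber tips. It slides with about 3 N; 6 N more means that it is against the stop
- fin_grip (a point): point midway in the orange upright fin at the back of the sled (10 mm thick along x, 40 mm wide, top 76 mm above the table), 62 mm above the table. The drive in front of the fin reaches 30 mm above the table
- stud_head (a point): centre of the stud's head, an upright steel pin 10 mm in diameter and 26 mm high, on a 6 mm neck, 40 mm ahead of the sled's front face, 31 mm above the table. With the sled against the stop it lies 15 to 20 mm short of the cam's axis
- pliers: loose red pliers on the left, bystander; origin at the centre of the underside
- tape_measure: loose yellow tape measure at the right, bystander; origin at the centre of the underside
- hex_key: loose hex key near the robot at the right, bystander; origin at the centre of the underside
There are look-alikes about, which are no part of the job. Of the things like the sled, leave any that is red; of the rest the larger one is meant.

How it is judged:
On the way:
1. the stud's head is inside the cam lock's mouth (within 22 mm of its axis), the cam lock still open (horizontal distance between stud_head and cam_lock below 0.022 m and angle between the x axis of cam_lock and the x axis of dock, either way round below 0.35 rad), for 0.2 s.
At the end, for the whole second after the job is handed in: the cam lock, left by itself, holds the stud with more than 10 N; the stud's head lies within 22 mm of the cam's axis, the cam is turned at least 0.5 rad from open, and the sled is flat and at rest (contact force between cam_lock and sled above 10 N and horizontal distance between stud_head and cam_lock below 0.022 m and angle between the x axis of cam_lock and the x axis of dock, either way round above 0.5 rad and linear speed of sled below 0.01 m/s and angle between sled's own z axis and vertical below 0.06 rad); the robot touches nothing.
It fails at once if the cam lock overtightened: more than 45 N between cam lock and sled (contact force between cam_lock and sled above 45 N).
It fails at once if a loose tool moved by more than 30 mm (distance of any of pliers, tape_measure, hex_key from where it was at the start of the episode above 0.03 m).
It also fails if it takes over 64 s, if anything falls off the work surface, if the arm or the gripper's body presses on something with over 40 N, if the wrist force passes 120 N, or if a joint passes its speed limit or range.

ROBOT

A 7-joint arm with a two-finger parallel gripper is mounted at the origin on a cart in front of the work surface, level with it; the furniture and walls round the work are solid. World frame = base frame: x ahead of the robot, y to its left, z up, the work surface at z = 0. Lengths are in m, angles in rad, forces in N, time in s.
With the tool pointing down it reaches from about 0.4 to 0.85 m from the base axis. Payload 6.9 kg.
Tool frame: the origin (TCP) lies midway between the tips of the shut fingers; the grasp point (between the pads) lies behind it (ctrl.pinch_z is the z of the grasp point in the tool frame, in m); z points along the fingers, y is the line along which they close (so a half turn about z gives the same grasp; the last joint's range is limited). The gripper opens to 85 mm and grips with 20 to 120 N. Pads are 22 mm wide; open, the fingers measure 114 mm over their backs; the gripper's body (76 mm by 85 mm) begins 54 mm behind the grasp point. The pads swing forward as they close: fully open they stand 13 mm farther back than shut.
Start: joints at [1.381, 0.507, -0.238, 1.5, 0.126, 1.149, -0.155], TCP at [0.182, -0.598, 0.231] pointing down, gripper open.
Joint ranges: [-3.08, 3.08], [-0.24, 2.05], [-1.43, 1.35], [0, 2.5], [-1.52, 4.66], [0.17, 1.96], [-2.89, 2.89]. Speed limits (rad/s): [2.39, 2.39, 3.14, 3.14, 3.14, 3.14, 3.14].

INTERFACE

Orientations are given as a unit quaternion [w, x, y, z].
In Python, from station import ctrl, get_state, vision, ticket, models gives the robot as it stands. Calls block until the motion is done:
- ctrl.movep(position, orientation): joint-space move of the TCP to a pose.
- ctrl.movel(position, frame=None, max_speed=0.15): straight line of the TCP; frame=None keeps the orientation; max_speed is the mean speed in m/s.
- ctrl.set_joints(angles): joint-space move.
- ctrl.ungrasp() and ctrl.close_gripper(force=None): open the fingers fully, or close them until they stop; force is the grip in N (None keeps the last).
- ctrl.pause(seconds).
- ctrl.ik(position, orientation): joint angles nearest the present ones, or None.
- get_state(): the state.
- vision.grab_frame(name): name is "side" or "top"; returns (picture, depth): 384x512x3 uint8, blue, green, red; 384x512 float32, m along the optical axis (not along the pixel's ray), 0 where there is no reading.
- vision.camera_info(name): a dict with "mtx" (3x3 intrinsics, pixels), "R" (3x3) and "t" (3): a world point X has camera coordinates R X + t. Camera axes: x right, y down, z forward; pixel columns grow to the right and rows downward; lengths in m; the calibration is good to about 2 mm. A picture is of the moment at which its call begins. camera_info takes no time and is no camera call.
A pose or a line that the arm cannot do raises ctrl.Unreachable and nothing moves.
- ticket.close_job(): hands the job in; it is judged then, once.
Trained networks look in the newest picture that a camera, given by its name, has taken for a name from the list of things; names that differ only in an ending like _2 or _b are one class to them, and where a whole thing is asked for, a point or a joint stands for the part that bears it (a point fixed in the world has none). Each returns a list of dicts, best first, with "p" (0 to 1); they miss things now and then, are a little off and sometimes report something else, mostly with a low value. They report only what shows in the picture. A call takes as long as a camera call. They do not tell look-alikes from the thing itself.
- models.recognise(camera, target): "point" ([column, row] in pixels, amid what is visible of it).
- models.masks_of(camera, target): "mask" (384x512 bool, what is visible of it) and "point" ([column, row] in pixels, amid what is visible of it).
The state is a dict: "time": time; "qpos": joint angles; "qd": joint speeds; "tau": joint torques, N m; "tcp_pos": TCP position; "eef_rot": TCP orientation; "contact_force": force on the tool from outside, world axes, zero at the start; "wrist_torque": the same for the moment, N m; "width": finger opening in m; "gripper_force": force on a finger pad.
Only numpy, scipy, OpenCV 4.12 (cv2) and the standard library are available. Lean on these libraries where they do the work, as an engineer would, in place of code of your own. Each camera call takes 0.05 s, during which the arm holds its last target. There are 200 camera calls.

## Working session

There is one attempt and no reset: what is moved stays moved. The work goes in short steps, each a Python script; the robot and the scene stay as the last script left them, time stands still between calls to the robot, and variables do not carry over. Pictures are saved under pics/ and viewed, at most 10 in all, crops included, and the job is handed in when it is done.

```bash
mkdir -p pics
cat > h.py <<'E'
import numpy as np, cv2
from station import ctrl, get_state, vision, ticket, models
def world(cam,px,depth):
    i=vision.camera_info(cam);K=np.array(i["mtx"]);R=np.array(i["R"]);t=np.array(i["t"])
    px=np.atleast_2d(px).astype(float);d=np.atleast_1d(depth)
    c=np.c_[(px[:,0]-K[0,2])/K[0,0],(px[:,1]-K[1,2])/K[1,1],np.ones(len(px))]*d[:,None]
    return (c-t)@R
def proj(cam,X):
    i=vision.camera_info(cam);K=np.array(i["mtx"]);c=np.array(i["R"])@np.array(X)+np.array(i["t"]);p=K@c
    return p[:2]/p[2]
def cloud(cam,mask,depth):
    v,u=np.nonzero(mask&(depth>0));return world(cam,np.c_[u,v],depth[v,u])
E
python3 - <<'E'
from h import *
ims=[]
for c in("top","side"):
    im,d=vision.grab_frame(c);ims.append(im);np.save(f"pics/{c}.npy",d)
    cv2.imwrite(f"pics/{c}_raw.png",im)
    for n in("sled","fin_grip","cam_lock","knob_grip","stud_head","dock","pliers","tape_measure","hex_key"):
        for r in models.masks_of(c,n):
            P=cloud(c,r["mask"],d)
            if len(P): print(c,n,round(r["p"],2),np.round(r["point"]),r["mask"].sum(),"med",np.median(P,0).round(3),"min",np.percentile(P,3,0).round(3),"max",np.percentile(P,97,0).round(3))
cv2.imwrite("pics/a_top.png",ims[0]);cv2.imwrite("pics/a_side.png",ims[1])
s=get_state();print(s["time"],s["tcp_pos"],s["eef_rot"],ctrl.pinch_z,s["contact_force"])
E
```

```text
top sled 0.87 [219. 280.] 752 med [0.346 0.114 0.011] min [0.315 0.072 0.001] max [0.375 0.154 0.041]
top sled 0.81 [199. 209.] 1474 med [0.522 0.173 0.027] min [0.483 0.113 0.015] max [0.564 0.226 0.071]
top sled 0.75 [209. 150.] 682 med [0.694 0.148 0.013] min [0.649 0.118 0.004] max [0.731 0.181 0.045]
top fin_grip 0.97 [200. 210.] 1535 med [0.522 0.173 0.027] min [0.483 0.113 0.015] max [0.566 0.227 0.073]
top fin_grip 0.77 [223. 280.] 787 med [0.344 0.111 0.011] min [0.315 0.071 0.001] max [0.378 0.155 0.04 ]
top fin_grip 0.74 [211. 148.] 687 med [0.693 0.146 0.013] min [0.649 0.115 0.004] max [0.731 0.181 0.045]
top cam_lock 0.88 [265. 213.] 561 med [ 0.515 -0.001  0.055] min [ 0.489 -0.03   0.021] max [0.548 0.027 0.096]
top cam_lock 0.32 [242. 211.] 3242 med [0.514 0.057 0.012] min [ 0.463 -0.043  0.006] max [0.581 0.236 0.086]
top knob_grip 0.68 [265. 208.] 571 med [ 0.515 -0.001  0.055] min [ 0.488 -0.032  0.015] max [0.549 0.027 0.096]
top stud_head 0.91 [202. 206.] 1499 med [0.523 0.173 0.028] min [0.485 0.113 0.015] max [0.566 0.227 0.074]
top stud_head 0.9 [208. 146.] 7
[... 2026 characters left out ...]
e stud_head 0.58 [200. 186.] 348 med [0.346 0.108 0.013] min [0.314 0.068 0.002] max [0.374 0.149 0.042]
side dock 0.8 [249. 203.] 1671 med [0.524 0.015 0.015] min [ 0.462 -0.05   0.005] max [0.58  0.216 0.084]
side pliers 0.66 [242. 206.] 406 med [ 0.52  -0.019  0.055] min [ 0.489 -0.037  0.017] max [0.548 0.018 0.096]
side pliers 0.45 [224. 135.] 256 med [0.392 0.344 0.01 ] min [0.325 0.301 0.001] max [0.463 0.409 0.017]
side tape_measure 0.91 [307. 268.] 390 med [ 0.736 -0.209  0.045] min [ 0.703 -0.225  0.001] max [ 0.772 -0.181  0.06 ]
1.0 [ 0.18212173 -0.5978628   0.23129292] [ 3.48152616e-06  9.89089266e-01  1.47317424e-01 -1.55493144e-05] -0.0187 [-0.29634886 -0.78665359 -0.86484977]
```

View pics/a_top.png

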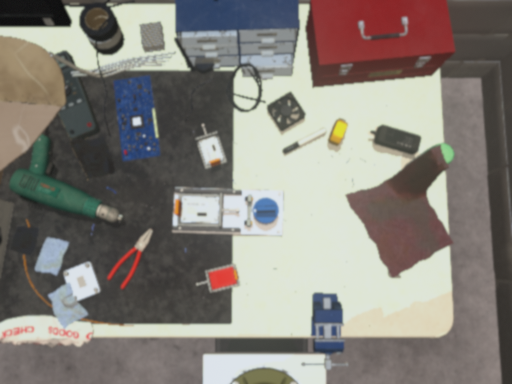

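View pics/a_side.png

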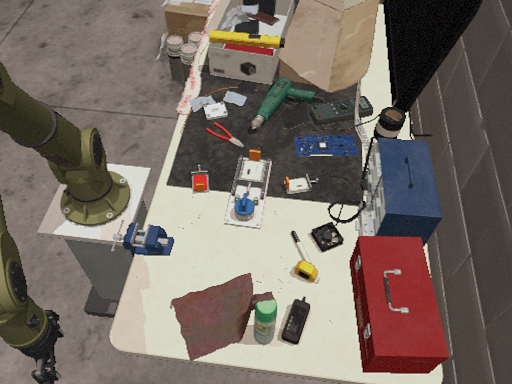

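The pictures show three sled-like things in the top view: a grey one between the dock's rails at (199,209), a small grey one on the mat at (210,150), and a red one at (222,278). I'm choosing (199,209), which is the larger non-red one. The cam lock is at (265,211), and the dock's x runs towards world -y. Next I'll check this in one close crop and fit the poses.

Run:
```python
from h import *
im=cv2.imread("pics/top_raw.png")
cv2.imwrite("pics/b.png",cv2.resize(im[175:245,160:295],None,fx=5.5,fy=5.5,interpolation=cv2.INTER_CUBIC))
for c in("top","side"):
    im=cv2.imread(f"pics/{c}_raw.png");d=np.load(f"pics/{c}.npy")
    v,u=np.mgrid[:384,:512];P=world(c,np.c_[u.ravel(),v.ravel()],d.ravel());col=im.reshape(-1,3).astype(int)
    roi=(d.ravel()>0)&(P[:,0]>.44)&(P[:,0]<.6)&(P[:,1]>-.08)&(P[:,1]<.26)
    B,G,R=col.T
    def fit(m,n):
        Q=P[m]; r=cv2.minAreaRect(Q[:,:2].astype(np.float32)); 
        w=np.linalg.svd(Q[:,:2]-Q[:,:2].mean(0),full_matrices=False)[2][0]
        print(c,n,m.sum(),"mean",Q.mean(0).round(4),"rect",np.round(r,4) if 0 else [np.round(x,4) for x in r],"pca",w.round(3), "z",np.percentile(Q[:,2],[5,95]).round(3))
    fit(roi&(P[:,2]>.082)&(P[:,1]<.05),"bar")
    fit(roi&(P[:,2]>.045)&(P[:,1]<.05)&(P[:,2]<.06),"drumtop")
    fit(roi&(P[:,2]>.066)&(P[:,1]>.1),"fintop")
    fit(roi&(R>180)&(R-B>60)&(P[:,1]>.1),"orange")
    fit(roi&(P[:,2]>.006)&(P[:,2]<.03),"dock")
    fit(roi&(P[:,2]>.021)&(P[:,2]<.03)&(P[:,1]<.24),"rails+")
```

```text
top bar 99 mean [ 0.5192 -0.0015  0.0933] rect [array([ 0.5193, -0.0018]), array([0.0108, 0.0478]), np.float64(0.3195)] pca [ 0.007 -1.   ] z [0.089 0.098]
top drumtop 426 mean [0.5193 0.0007 0.0543] rect [array([0.5202, 0.0053]), array([0.0793, 0.0806]), np.float64(0.2719)] pca [-0.773 -0.635] z [0.048 0.058]
top fintop 63 mean [0.5262 0.2254 0.0752] rect [array([0.5265, 0.226 ]), array([0.01  , 0.0367]), np.float64(87.0714)] pca [-0.999  0.039] z [0.07 0.08]
top orange 53 mean [0.5251 0.2272 0.072 ] rect [array([0.5257, 0.2331]), array([0.0212, 0.037 ]), np.float64(86.7686)] pca [-0.997  0.072] z [0.044 0.08 ]
top dock 3845 mean [0.52   0.1076 0.0168] rect [array([0.5201, 0.0902]), array([0.1574, 0.3396]), np.float64(0.0709)] pca [-0.037 -0.999] z [0.007 0.029]
top rails+ 1375 mean [0.5243 0.162  0.0264] rect [array([0.5235, 0.1095]), array([0.2613, 0.1131]), np.float64(88.5602)] pca [-0.121 -0.993] z [0.022 0.03 ]
side bar 54 mean [ 0.519  -0.0076  0.0936] rect [array([ 0.5185, -0.0044]), array([0.0119, 0.0509]), np.float64(1.7148)] pca [ 0.044 -0.999] z [0.084 0.098]
side drumtop 250 mean [ 0.5195 -0.0062  0.0546] rect [array([0.5191, 0.002 ]), array([0.0826, 0.0791]), np.float64(89.4948)] pca [ 0.001 -1.   ] z [0.047 0.059]
side fintop 43 mean [0.5233 0.2213 0.0742] rect [array([0.5243, 0.2205]), array([0.0158, 0.0368]), np.float64(89.5448)] pca [ 1.    -0.028] z [0.068 0.081]
side orange 20 mean [0.5262 0.2233 0.0773] rect [array([0.5259, 0.2238]), array([0.0094, 0.0337]), np.float64(84.5552)] pca [ 0.994 -0.105] z [0.073 0.082]
side dock 1744 mean [0.523  0.0872 0.0165] rect [array([0.5195, 0.0899]), array([0.3396, 0.1571]), np.float64(89.7958)] pca [-0.032 -0.999] z [0.007 0.029]
side rails+ 553 mean [0.5247 0.1449 0.0264] rect [array([0.5214, 0.1   ]), array([0.2756, 0.1124]), np.float64(88.498)] pca [-0.034 -0.999] z [0.022 0.03 ]
```

View pics/b.png

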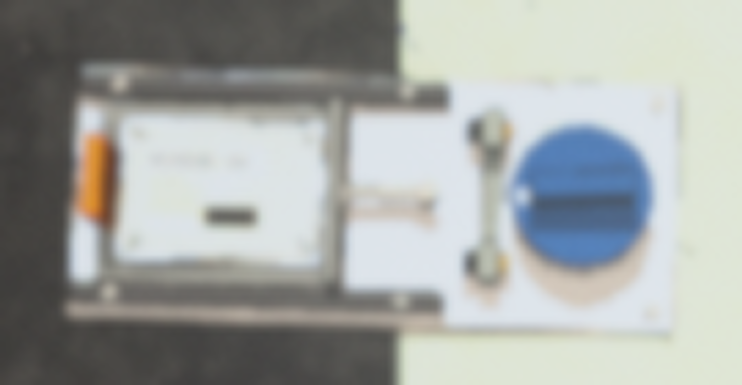

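The crop confirms the choice: the larger grey sled is between the rails, with its orange fin at crop (93,180) and its stud head at (432,200). The cam's white dot at (522,195) faces the stud. Dock x is about (-0.027, -1). I'll move above the fin now.

```bash
cat >> h.py <<'E'
from scipy.spatial.transform import Rotation as Ro
D=np.array([-.027,-1.,0]);D/=np.linalg.norm(D)
CAM=np.array([.5195,-.002,0])
def quat(ydir):
    y=np.array(ydir,float);z=np.array([0,0,-1.]);x=np.cross(y,z)
    q=Ro.from_matrix(np.c_[x,y,z]).as_quat();return q[[3,0,1,2]]
def show(*a):
    s=get_state();print(*a,"t%.1f"%s["time"],"tcp",s["tcp_pos"].round(4) if hasattr(s["tcp_pos"],"round") else np.round(s["tcp_pos"],4),"F",np.round(s["contact_force"],2),"M",np.round(s["wrist_torque"],3),"w",round(float(s["width"]),4),flush=True);return s
E
python3 - <<'E'
from h import *
q=quat(D)
for p in([.526,.226,.25],[.526,.226,.0435],[.524,.17,.0435]):
    print(ctrl.ik(p,q))
# joint 7 over the cam turn, both grasps
for sgn in(1,-1):
  for th in(0,1.1,2.3):
    y=Ro.from_rotvec([0,0,-th]).apply(sgn*np.array([D[1],-D[0],0])); j=ctrl.ik([*CAM[:2],.0655],quat(y)); print(sgn,th,None if j is None else np.round(j,2))
ctrl.movep([.526,.226,.25],q); show()
im,d=vision.grab_frame("top");cv2.imwrite("pics/c.png",im)
ctrl.movel([.526,.226,.14]);show()
E
```

```text
[ 0.15855943  0.5504381  -1.00290677  1.60681744  0.48262161  1.25366545
 -2.52940488]
[-0.17817339  0.66488711 -0.42773862  1.86010466  0.4067443   0.70351421
 -2.4378213 ]
[-0.11721981  0.63363199 -0.37231797  1.91853492  0.36144936  0.65487686
 -2.31123473]
1 0 [-0.69  0.86  1.15  1.99 -0.97  0.99 -2.21]
1 1.1 [ 0.66  0.85 -1.23  1.98  0.95  1.05  1.  ]
1 2.3 [ 0.47  0.66 -0.8   1.98  0.67  0.79  0.09]
-1 0 [ 0.37  0.61 -0.63  1.98  0.54  0.72 -0.62]
-1 1.1 [ 0.23  0.57 -0.42  1.98  0.36  0.66 -1.54]
-1 2.3 [ 0.06  0.55 -0.15  1.98  0.14  0.62 -2.51]
t4.1 tcp [0.5264 0.2251 0.2498] F [-0.3   0.31  0.8 ] M [ 0.039 -0.024  0.02 ] w 0.0859
t5.1 tcp [0.5264 0.2265 0.1408] F [ 0.17 -0.46 -0.75] M [0.039 0.033 0.045] w 0.085
```

Run:
```python
from h import *
ctrl.movel([.526,.2265,.0435],max_speed=.1);show("down")
ctrl.close_gripper(30);s=show("grip")
p0=np.array(s["tcp_pos"]); p=np.array([.526,.2265,.0435])
s0=s; log=[]
adv=0
while adv<.066:
    step=.006 if adv<.024 else .0015
    adv+=step
    ctrl.movel(p+D*adv,max_speed=.03)
    s=get_state(); f=-np.dot(np.array(s["contact_force"])-0*np.array(s0["contact_force"]),D)
    log.append((round(adv,4),round(f,2),round(float(np.dot(np.array(s["tcp_pos"])-p0,D)),4)))
    base=np.median([l[1] for l in log[:4]])
    if len(log)>4 and f>base+6: break
print(log);show("end")
```

```text
down t6.2 tcp [0.5263 0.2268 0.0441] F [ 0.06 -1.1   0.09] M [-0.016  0.039 -0.022] w 0.0853
grip t6.8 tcp [0.5261 0.226  0.0436] F [-0.05 -2.83  2.85] M [-0.346  0.08  -0.033] w 0.0097
[(0.006, np.float64(0.99), 0.0051), (0.012, np.float64(1.94), 0.0117), (0.018, np.float64(1.79), 0.0179), (0.024, np.float64(2.09), 0.0238), (0.0255, np.float64(4.0), 0.0249), (0.027, np.float64(4.13), 0.0263), (0.0285, np.float64(4.73), 0.0278), (0.03, np.float64(4.88), 0.0293), (0.0315, np.float64(5.49), 0.0308), (0.033, np.float64(4.76), 0.0323), (0.0345, np.float64(5.27), 0.0338), (0.036, np.float64(6.0), 0.0353), (0.0375, np.float64(5.99), 0.0369), (0.039, np.float64(5.51), 0.0383), (0.0405, np.float64(5.02), 0.0398), (0.042, np.float64(4.72), 0.0413), (0.0435, np.float64(5.3), 0.0428), (0.045, np.float64(4.82), 0.0443), (0.0465, np.float64(4.93), 0.0458), (0.048, np.float64(5.65), 0.0473), (0.0495, np.float64(5.62), 0.0488), (0.051, np.float64(5.02), 0.0503), (0.0525, np.float64(4.72), 0.0518), (0.054, np.float64(4.62), 0.0533), (0.0555, np.float64(4.45), 0.0548), (0.057, np.float64(4.71), 0.0563), (0.0585, np.float64(5.53), 0.0578), (0.06, np.float64(5.45), 0.0592), (0.0615, np.float64(8.34), 0.0597)]
end t14.5 tcp [0.5245 0.1664 0.0436] F [1.33 8.31 1.93] M [ 1.681 -0.14  -0.068] w 0.0096
```

Run:
```python
from h import *
p=np.array([.526,.2265,.0435]);adv=.0615
while adv<.067:
    adv+=.0005; ctrl.movel(p+D*adv,max_speed=.03); s=get_state(); f=-np.dot(s["contact_force"],D); print(round(adv,4),round(f,2))
    if f>11.8: break
ctrl.pause(.3);show("stop")
ctrl.ungrasp();show("open")
ctrl.movel((p+D*adv)+[0,0,.12],max_speed=.15)
for c in("top","side"):
    im,d=vision.grab_frame(c)
    cv2.imwrite(f"pics/d_{c}.png",cv2.resize(im[170:250,160:300] if c=="top" else im[135:235,190:310],None,fx=5,fy=5,interpolation=cv2.INTER_CUBIC))
show("up")
```

```text
0.062 10.25
0.0625 9.92
0.063 10.79
0.0635 12.13
stop t15.8 tcp [0.5244 0.1662 0.0439] F [ 0.15 12.23  0.98] M [ 2.5   -0.091 -0.139] w 0.0093
open t16.5 tcp [0.5243 0.1629 0.0435] F [ 0.08 -0.87 -0.14] M [0.023 0.064 0.006] w 0.0853
up t17.6 tcp [0.5238 0.1626 0.1624] F [-0.72  0.25 -0.63] M [-0.01   0.01   0.006] w 0.0857
```

View pics/d_side.png

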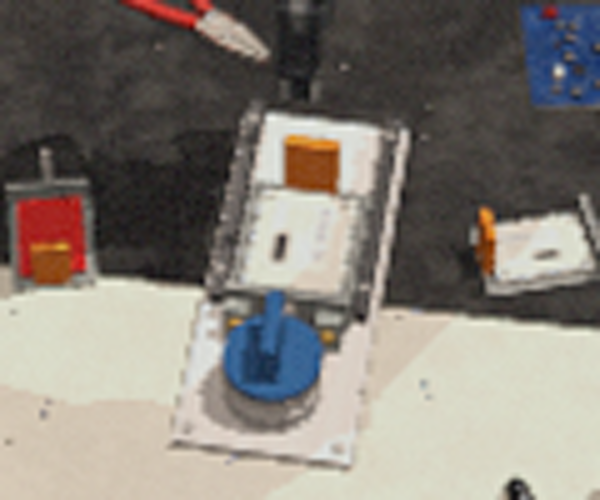

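The side crop shows the sled home: its front is up against the stop's orange-tipped posts at (235,322) and (330,335), and the stud is hidden under the cam at (270,345). Next I'll grip the blue bar.

Run:
```python
from h import *
q=quat(np.array([1,.005,0])/np.linalg.norm([1,.005]))
K=np.array([.5192,-.0025])
j=ctrl.ik([*K,.0655],q)
ctrl.movep([*K,.16],q);s=show("above");print(np.round(s["qpos"],2))
ctrl.movel([*K,.0655],max_speed=.1);show("down")
ctrl.close_gripper(40);s=show("grip");print(np.round(s["qpos"],2),s["gripper_force"])
s=get_state();print(s["eef_rot"])
```

```text
above t19.1 tcp [ 0.5192 -0.0021  0.1599] F [-0.67  0.55  0.49] M [ 0.008  0.007 -0.014] w 0.0855
[ 0.7   0.67 -1.23  1.87  0.71  1.12 -0.79]
down t20.2 tcp [ 0.5196 -0.0023  0.066 ] F [-0.63  0.42  0.27] M [ 0.001 -0.063 -0.004] w 0.0855
grip t20.9 tcp [ 0.5197 -0.0024  0.0657] F [ 1.62 -0.08  1.21] M [-0.064 -0.286  0.054] w 0.0112
[ 0.62  0.78 -1.1   1.98  0.87  0.96 -0.93] 40.438883900642395
[2.47114507e-04 7.05341039e-01 7.08867991e-01 3.59388280e-04]
```

```bash
cat >> h.py <<'E'
K=np.array([.5195,-.0025])
def turn(th):
    y=Ro.from_rotvec([0,0,-th]).apply(np.array([1,.005,0])/np.linalg.norm([1,.005]))
    ctrl.movep([*K,.0655],quat(y))
    m=[];f=[]
    for _ in range(5):
        ctrl.pause(.02);s=get_state();m.append(s["wrist_torque"][2]);f.append(s["contact_force"])
    R=Ro.from_quat(np.array(s["eef_rot"])[[1,2,3,0]]).as_matrix();yy=R[:,1]
    print("th %.2f act %.3f Mz %.3f F %s j7 %.2f t%.1f"%(th,-np.arctan2(yy[1],yy[0])+.005,np.mean(m),np.round(np.mean(f,0),1),s["qpos"][6],s["time"]),flush=True)
    return np.mean(m)
E
python3 - <<'E'
from h import *
for th in np.arange(.1,.85,.1): 
    if turn(th)>.35: break
E
```

```text
th 0.10 act 0.097 Mz -0.058 F [ 1.2 -0.6  3. ] j7 -1.01 t21.2
th 0.20 act 0.196 Mz -0.062 F [ 1.2 -0.4  4.1] j7 -1.09 t21.5
th 0.30 act 0.296 Mz -0.043 F [ 2.  -0.5  4.7] j7 -1.18 t21.9
th 0.40 act 0.396 Mz -0.081 F [ 2.1 -0.3  6. ] j7 -1.26 t22.2
th 0.50 act 0.495 Mz -0.089 F [ 2.9 -0.8  5.8] j7 -1.34 t22.5
th 0.60 act 0.594 Mz -0.098 F [ 3.3 -1.2  5.9] j7 -1.42 t22.9
th 0.70 act 0.694 Mz -0.088 F [ 3.9 -1.1  6.2] j7 -1.50 t23.2
th 0.80 act 0.794 Mz -0.067 F [ 4.6 -1.4  6. ] j7 -1.58 t23.5
```

Run:
```python
from h import *
for th in np.arange(.87,1.7,.07): 
    if abs(turn(th)+.08)>.09: break
```

```text
th 0.87 act 0.864 Mz -0.073 F [ 4.5 -1.8  5.6] j7 -1.64 t23.9
th 0.94 act 0.934 Mz -0.077 F [ 4.5 -1.9  6.2] j7 -1.70 t24.2
th 1.01 act 1.004 Mz -0.094 F [ 4.  -2.1  6.6] j7 -1.75 t24.5
th 1.08 act 1.074 Mz -0.090 F [ 4.5 -1.8  6.3] j7 -1.81 t24.9
th 1.15 act 1.144 Mz -0.070 F [ 4.6 -2.5  6.5] j7 -1.86 t25.2
th 1.22 act 1.214 Mz -0.071 F [ 5.1 -2.2  6. ] j7 -1.92 t25.5
th 1.29 act 1.284 Mz -0.065 F [ 4.8 -2.3  6.4] j7 -1.98 t25.9
th 1.36 act 1.354 Mz -0.093 F [ 4.4 -2.4  6.3] j7 -2.03 t26.2
th 1.43 act 1.424 Mz -0.072 F [ 4.8 -2.7  6.6] j7 -2.09 t26.5
th 1.50 act 1.494 Mz -0.099 F [ 4.8 -2.8  6.5] j7 -2.14 t26.9
th 1.57 act 1.564 Mz -0.066 F [ 4.7 -2.8  6.7] j7 -2.19 t27.2
th 1.64 act 1.634 Mz -0.075 F [ 4.8 -3.   6.1] j7 -2.25 t27.5
```

Run:
```python
from h import *
s=show();print(s["gripper_force"])
im1,d=vision.grab_frame("side");im2,_=vision.grab_frame("top")
a=cv2.resize(im1[140:240,195:295],(500,500),interpolation=cv2.INTER_CUBIC)
b=cv2.resize(im2[180:240,230:290],(300,300),interpolation=cv2.INTER_CUBIC);b=cv2.copyMakeBorder(b,0,200,0,0,cv2.BORDER_CONSTANT)
cv2.imwrite("pics/e.png",np.hstack([a,b]))
```

```text
t27.5 tcp [ 0.5202 -0.003   0.0656] F [ 4.29 -2.95  6.05] M [-0.546 -1.006 -0.079] w 0.0114
41.20489418506622
```

View pics/e.png

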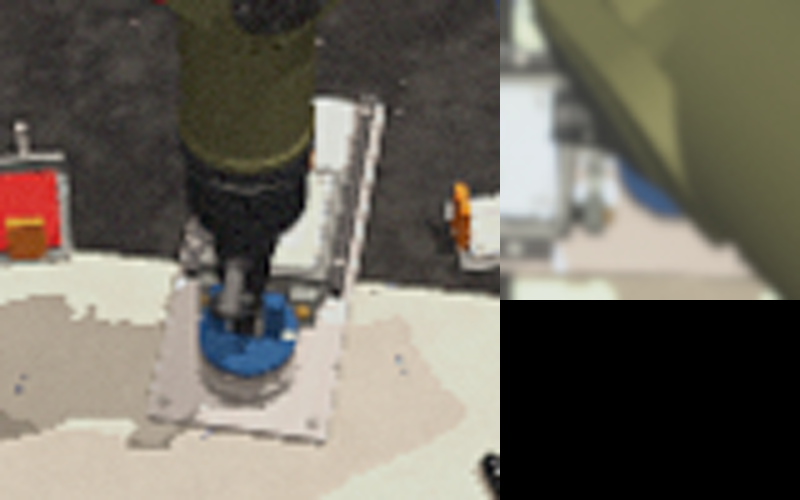

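The white dot, now at (288,335) in the crop, has gone clockwise with the bar, and the sled is still at the stop. It's slack so far, so I'll carry on in finer steps.

Run:
```python
from h import *
for th in np.arange(1.69,2.25,.05): 
    if abs(turn(th)+.079)>.08: break
```

```text
th 1.69 act 1.684 Mz -0.020 F [ 4.4 -2.8  6.5] j7 -2.29 t27.9
th 1.74 act 1.734 Mz -0.007 F [ 4.8 -2.8  6.5] j7 -2.33 t28.3
th 1.79 act 1.784 Mz 0.062 F [ 4.5 -3.   7. ] j7 -2.37 t28.6
```

Run:
```python
from h import *
for th in np.arange(1.81,1.9,.02): 
    if turn(th)+.079>.175: break
ctrl.pause(.3);show()
```

```text
th 1.81 act 1.804 Mz 0.184 F [ 4.3 -3.1  6.6] j7 -2.38 t28.9
t29.2 tcp [ 0.5202 -0.003   0.0656] F [ 4.12 -3.4   7.48] M [-0.674 -1.011  0.121] w 0.0116
```

The torque has risen by about 0.2 N m above slack. I'll release, retreat and check.

Run:
```python
from h import *
m=[]
for _ in range(10): ctrl.pause(.03);m.append(get_state()["wrist_torque"][2])
print("rise",np.mean(m)+.079,np.std(m))
ctrl.ungrasp();show("open")
ctrl.movel([*K,.2],max_speed=.15);ctrl.movep([.45,-.2,.3],get_state()["eef_rot"]);show("away")
im1,d=vision.grab_frame("side");im2,dt=vision.grab_frame("top")
a=cv2.resize(im1[135:235,190:310],(480,400),interpolation=cv2.INTER_CUBIC);b=cv2.resize(im2[180:240,230:290],(300,300),interpolation=cv2.INTER_CUBIC);b=cv2.copyMakeBorder(b,0,100,0,0,cv2.BORDER_CONSTANT)
cv2.imwrite("pics/f.png",np.hstack([a,b]))
```

```text
rise 0.241293377721289 0.02500905749816849
open t30.3 tcp [ 0.5194 -0.0025  0.0655] F [-0.83  0.68  0.14] M [ 0.016 -0.01  -0.022] w 0.0857
away t32.3 tcp [ 0.4502 -0.1988  0.2994] F [0.79 0.75 0.56] M [ 0.009  0.014 -0.032] w 0.0857
```

View pics/f.png

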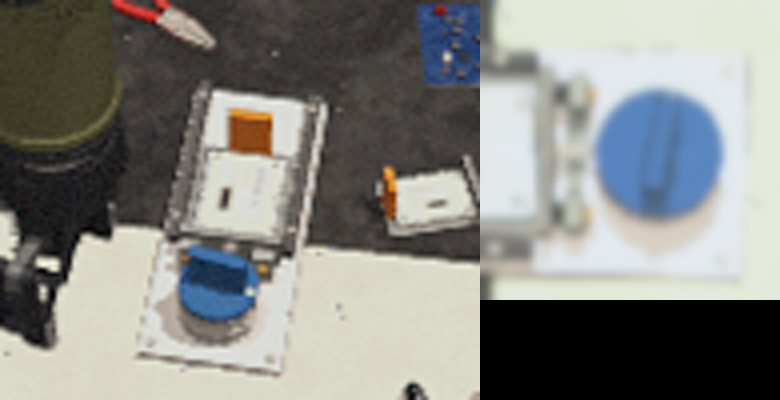

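The picture shows the bar crosswise, about 1.8 rad from open (dot at (250,290) in the side crop). The sled is flush at the stop and the gripper is clear.

```bash
python3 -c "
from h import *
print(ticket.close_job())"
```

```text
the job is handed in; nothing more can be done
None
```

The sled is home against the stop and the cam lock is turned about 1.8 rad clockwise, at a torque about 0.2 N m above slack (last reading 0.24); it stayed put when released, the loose tools were left alone, and the job was handed in at about 32 s (no verdict was returned).

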